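Close and seal the resin curing chamber

TASK

Shut the curing chamber for its cycle: lower the open lid onto the gasket without slamming it, slide the safety catch all the way back so that it no longer blocks the T-handle, then turn the T-handle clockwise as far as it goes so that the lid is drawn down tight. Release the catch before working the T-handle, and leave the other things on the bench where they are.

Things in the scene. Friction and masses are not known exactly. Their poses are not given: they have to be found in the camera images.
- chamber_hinge (a point): Mid-width point of the lid's hinge axis on the rear rim, 121 mm above the bench. The chamber is a fixed open-topped grey box, 240 mm deep x 310 mm wide x 108 mm high, its front towards the robot. Axes: x from front to rear, y along the hinge to the chamber's left, z up; they turn with the chamber (yaw up to 0.35 rad), not with the lid.
- lid (a joint): Angle of the white lid about the hinge axis, rad: 0 = level and drawn tight (under 0.006 once the T-handle is home), more = front edge up. Starts open. Its stiff hinge holds it wherever left; a push under 12 N near the front edge lowers it. It meets the soft gasket at 0.025; pushed down and let go it rests at 0.01 to 0.025. Only the T-handle draws it tighter.
- lid_edge (a point): A bare place on the lid's top face where it can be pushed down, 15 mm behind the front edge, 110 mm right (-y) of the middle and 235 mm ahead of the hinge axis. The lid is 245 mm deep x 320 mm wide x 6 mm; at angle 0 its top face is 3 mm above the hinge axis. Axes are the lid's: x to the rear, z out of the top face.
- t_handle_grip (a point): Centre of the black T-handle's bar: 110 mm long, 14 mm wide, 30 mm high. Underside 13 mm, this point 28 mm, top 42 mm above the lid's top face. Its axis is square to the lid, 197 mm ahead of the hinge axis, 30 mm right (-y) of the middle. Axes turn with the handle: y along the bar, z out of the lid. The bar starts parallel to the hinge and ends nearly front to rear.
- t_handle (a joint): Angle of the T-handle, rad: 0 = loose (start), 1.45 = end stop, growing clockwise seen from above. Its tongue under the lid slides under a ramped keeper in the front wall and draws the lid down, if the lid already rests on the gasket; turned with the lid up, the tongue would hold the lid off. Takes up to about 0.4 N m; stays where left.
- catch_tab (a point): Middle of the safety catch's upright steel tab, 22 mm (front-rear) x 12 mm (left-right); this point 44 mm, its top 58 mm, its foot 28 mm above the lid's top face. At the start it is 106 mm left (+y) of the T-handle's axis and 14 mm behind it. Its flat bolt (12 mm wide) lies below it along y, its right end against the rear of the handle's left arm. Axes are the lid's.
- catch (a joint): How far the catch is slid to the chamber's left (+y, away from the T-handle), m: 0 = blocking the handle (start), 0.035 = fully back. Slides with about 2 N, stays where left. The handle clears the bolt from about 0.018.
- tape_roll: Bystander: a roll of brown tape lying flat, 84 mm across, 48 mm high. Origin under its centre.
- model_house: Bystander: a small model building on a pale foam base 110 x 80 mm, about 100 mm high. Origin under its centre.
- glue_bottle: Bystander: a white glue bottle, 52 mm across, 120 mm high. Origin under its centre.
- foam_block: Bystander: a pale blue foam offcut, 110 x 60 x 40 mm. Origin under its centre.

How it is judged:
On the way, in this order (a step that is already met when the one before it is completed fails the run):
1. the safety catch is slid back while the T-handle is still unturned (value of joint catch above 0.025 m and value of joint t_handle below 0.2 rad), for 0.2 s.
2. the T-handle is turned home and the lid is drawn tight (value of joint t_handle above 1.3 rad and value of joint lid below 0.008 rad), for 0.2 s.
At the end, for the whole second after the job is handed in: The catch is back by more than 25 mm of its 35 mm, the T-handle is turned more than 1.3 rad of its 1.45 rad, and the lid is drawn down to less than 0.008 rad (all of step 2 and value of joint catch above 0.025 m); the robot touches nothing.
It fails at once if the lid is slammed (swings shut faster than 2.5 rad/s) (velocity of joint lid below -2.5 rad/s).
It fails at once if a bystander is moved by more than 30 mm (distance of any of tape_roll, model_house, glue_bottle, foam_block from where it was at the start of the episode above 0.03 m).
It also fails if it takes over 64 s, if anything falls off the work surface, if the arm or the gripper's body presses on something with over 40 N, if the wrist force passes 120 N, or if a joint passes its speed limit or range.

ROBOT

A 6-joint arm with a two-finger parallel gripper is mounted at the origin on the work surface. World frame = base frame: x ahead of the robot, y to its left, z up, the work surface at z = 0. Lengths are in m, angles in rad, forces in N, time in s.
With the tool pointing down it reaches from about 0.3 to 0.775 m from the base axis. Payload 14.6 kg.
Tool frame: the origin (TCP) lies on the centre line of the jaws, within the pads' length; the fingertips stand 25 mm ahead of it and the grasp point (between the pads) lies 6 mm ahead of it (ctrl.tip_reach is the distance from the TCP to the fingertips, in m); z points along the fingers, y is the line along which they close (so a half turn about z gives the same grasp; the last joint's range is limited). The gripper opens to 94 mm and grips with 3 to 60 N. Pads are 16 mm wide; open, the fingers measure 119 mm over their backs; the gripper's body (75 mm by 177 mm) begins 78 mm behind the grasp point.
Start: joints at [1.132, 0.3, 1.521, -0, 1.321, -0.067], TCP at [0.2, 0.512, 0.23] pointing down, gripper open.
Joint ranges: [-3.03, 3.03], [-0.79, 2.21], [0.23, 2.52], [-1.04, 4.18], [0, 3.07], [-2.55, 2.55]. Speed limits (rad/s): [2.22, 2.22, 2.57, 3.14, 3.14, 3.14].

INTERFACE

Orientations are given as [roll, pitch, yaw] about the fixed x, y, z axes, in that order (R = Rz(yaw) Ry(pitch) Rx(roll)).
In Python, from station import ctrl gives the robot as it stands. The module is installed in compiled form; this text tells all that it offers.
- The arm moves only by the tool apply_moves, never from a script. Its argument "deltas" is a list of rows, each a list of 7 numbers: the closure in counts, from 0 (fully open) to 255 (shut), then the shift along the world's x, y, z in cm, then the turn, a rotation vector about the world's x, y, z in rad. In form: [[jaw, tx, ty, tz, ax, ay, az], ...]. A call has 1 to 10 rows; each row shifts and turns the commanded pose from where the row before left it; what a row does not reach is not made up. A row lasts 1/10 s, in which the tool goes at most 50 mm and 8.59 degrees, less where a joint would pass 70% of its speed; a pose out of reach is approached as far as the arm can. A call with a gripper value outside its range is refused whole. The fingers move at their own pace and stop on an object; "grip_force" is the grip in N (left out, the last holds). Time passes only in rows, so rows that do not move let the fingers close. It gives the time, the measured TCP pose, the force, the opening and the grip force at its end, in the units of the state.
- ctrl.get_obs(): the state, without advancing time (a new reading comes with each control period).
- ctrl.camera(name): name is "side" or "top"; returns a dict with "img" (420x560x3 uint8, red, green, blue), "K" (3x3 intrinsics, pixels), "k1" (the pictures are not rectified: a ray, as slopes to the right and down, at radius r is drawn at 1 + k1 r^2 times it, then the intrinsics apply), "pose" (4x4, takes a point from camera to world coordinates). Camera axes: x right, y up, looking along -z (the intrinsics and any distortion apply to the point x, -y, -z); pixel columns grow to the right and rows downward; lengths in m; the calibration is good to about 2 mm. A picture is of the moment at which its call begins. There is no depth.
- ctrl.hand_in(): hands the job in; it is judged then, once.
The state is a dict: "time_s": time; "qpos": joint angles; "joint_vel": joint speeds; "tau": joint torques, N m; "ee_pos": TCP position; "eef_rot": TCP orientation; "force": force on the tool from outside, world axes, zero at the start; "moment": the same for the moment, N m; "grip_width": finger opening in m; "grip_force": force on a finger pad.
Only numpy, scipy, OpenCV 4.12 (cv2) and the standard library are available. Lean on these libraries where they do the work, as an engineer would, in place of code of your own. Each camera call takes 0.05 s, during which the arm holds its last target. There are 200 camera calls.

## Working session

There is one attempt and no reset: what is moved stays moved. The work goes in short steps, Python scripts to look and compute and a tool call to move; the robot and the scene stay as the last step left them, time stands still between calls to the robot, and variables do not carry over. Pictures are saved under pics/ and viewed, at most 10 in all, crops included, and the job is handed in when it is done.

Besides the shell and the picture viewer there is one more tool, called after ">>>" by a JSON object that holds its "op" and its "data", one argument or row to a line. apply_moves: Moves the arm, as the interface text tells. Its arguments: {"type":"object","properties":{"deltas":{"type":"array"},"grip_force":{"type":"number"}},"required":["deltas"]}

```bash
mkdir -p pics; cat > h.py <<'E'
import numpy as np, cv2
from station import ctrl
def snap(n,f):
    c=ctrl.camera(n); cv2.imwrite('pics/'+f,c['img'][:,:,::-1]); np.savez('pics/'+f+'.npz',**c); return c
def ray(c,u,v):
    K=c['K'];k=float(c['k1'])
    d=np.array([(u-K[0,2])/K[0,0],(v-K[1,2])/K[1,1]]);s=d.copy()
    for _ in range(20): s=d/(1+k*(s@s))
    P=c['pose'];r=P[:3,:3]@np.array([s[0],-s[1],-1]);return P[:3,3],r/np.linalg.norm(r)
def proj(c,p):
    P=c['pose'];q=P[:3,:3].T@(np.asarray(p)-P[:3,3]);s=np.array([q[0],-q[1]])/-q[2]
    s=s*(1+float(c['k1'])*(s@s));return np.array([c['K'][0,0]*s[0]+c['K'][0,2],c['K'][1,1]*s[1]+c['K'][1,2]])
def onz(c,u,v,z):
    o,r=ray(c,u,v);return o+r*(z-o[2])/r[2]
E
python3 - <<'E'
from h import *
for n in('side','top'):
    c=snap(n,n+'0.png');print(n,c['K'].tolist(),c['k1'],np.round(c['pose'],3).tolist())
a=[cv2.imread('pics/%s0.png'%n) for n in('side','top')]
print(ctrl.get_obs())
E
```

```text
side [[459.08041314377385, 0.0, 282.6854093698446], [0.0, 459.08041314377385, 211.6422980213819], [0.0, 0.0, 1.0]] -0.06932566823705744 [[0.966, 0.147, -0.215, 0.326], [-0.26, 0.532, -0.806, -1.015], [-0.004, 0.834, 0.552, 0.848], [0.0, 0.0, 0.0, 1.0]]
top [[478.59335298182054, 0.0, 285.1507819993433], [0.0, 478.59335298182054, 216.51644911407746], [0.0, 0.0, 1.0]] -0.04416095277716035 [[0.019, 0.988, -0.153, 0.391], [-0.999, 0.015, -0.031, -0.004], [-0.028, 0.154, 0.988, 1.26], [0.0, 0.0, 0.0, 1.0]]
{'time_s': 0.1, 'qpos': array([ 1.13239225e+00,  3.00422167e-01,  1.52151890e+00,  4.02479069e-05,
        1.32067953e+00, -6.65628466e-02]), 'joint_vel': array([ 0.00058896, -0.0005737 , -0.00188358, -0.00239942,  0.00112087,
        0.00052627]), 'tau': array([-7.17922831e-06, -5.32649410e+01, -3.53282475e+01,  7.09069194e-02,
        2.34972319e-02, -1.27956328e-04]), 'ee_pos': array([0.19972008, 0.51223732, 0.22993946]), 'eef_rot': array([-3.14056959e+00, -1.07270883e-04,  2.76974138e+00]), 'force': array([ 0.50154643, -0.00318876, -0.4718731 ]), 'moment': array([-0.00826903, -0.01381781,  0.03157795]), 'grip_force': 0.0, 'grip_width': 0.09393750102734916}
```

View pics/side0.png

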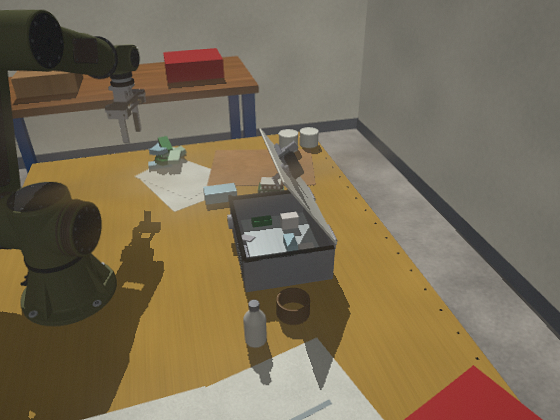

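View pics/top0.png

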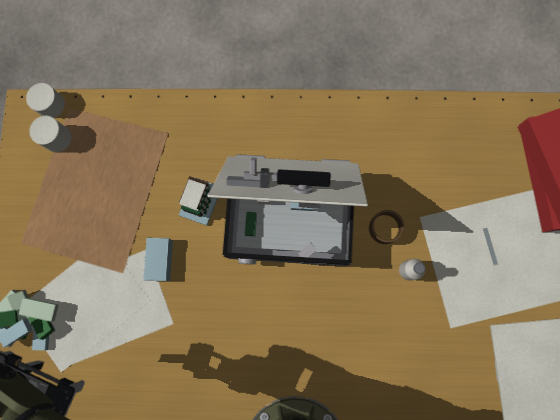

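```bash
python3 - <<'E'
import cv2
a=cv2.imread('pics/top0.png')[140:280,195:380];cv2.imwrite('pics/c1.png',cv2.resize(a,None,fx=4,fy=4,interpolation=2))
a=cv2.imread('pics/side0.png')[120:295,215:345];cv2.imwrite('pics/c2.png',cv2.resize(a,None,fx=3.4,fy=3.4,interpolation=2))
E
```

```text
(no output)
```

View pics/c1.png

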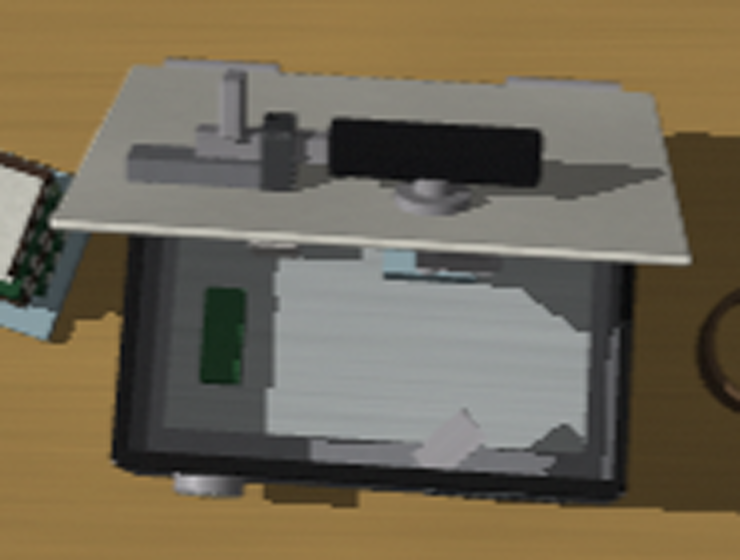

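View pics/c2.png

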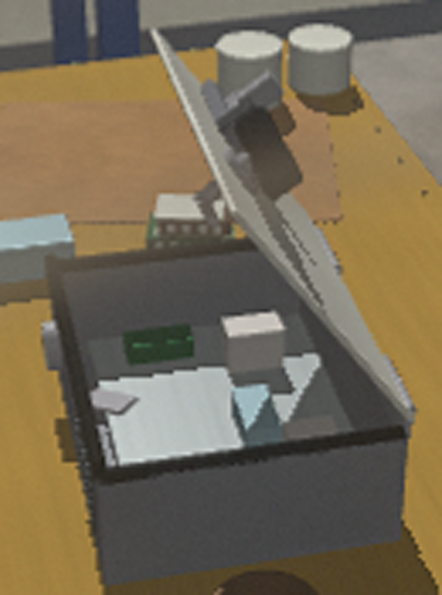

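```bash
cat >> h.py <<'E'
def hp(s,p): # hinge-frame to world, lid angle 0
    c,q=np.cos(s[2]),np.sin(s[2]);return np.array([s[0]+c*p[0]-q*p[1],s[1]+q*p[0]+c*p[1],.121+p[2]])
def lp(s,a,p): # lid point at angle a; p relative to hinge in lid axes
    c,q=np.cos(a),np.sin(a);return hp(s,[p[0]*c+p[2]*q,p[1],-p[0]*q+p[2]*c])
E
python3 - <<'E'
from h import *
from scipy.optimize import least_squares
C={n:dict(np.load(f'pics/{n}0.png.npz')) for n in('side','top')}
L=[('top',(-.25,.16,.003),(208,195.75)),('top',(-.25,-.16,.003),(367.5,205)),('top',(-.005,.16,.003),(228.3,156.5)),('top',(-.005,-.16,.003),(358.8,163.8)),
('side',(-.25,.16,.0),(259.7,128.8)),('side',(-.25,-.16,0),(283.2,180.3))]
F=[onz(C['top'],223.3,257.5,.112),onz(C['top'],352,264.5,.112)]
print(F, np.linalg.norm(F[0]-F[1]))
def f(x): return np.concatenate([proj(C[n],lp(x,x[3],p))-u for n,p,u in L])
r=least_squares(f,[.6,0,0,1.1]);print(r.x,r.fun.reshape(-1,2).round(1))
s=r.x;np.save('s.npy',s)
print([hp(s,[-.24,y,-.009]) for y in(.155,-.155)])
for k,p in dict(edge=(-.235,-.11,.003),grip=(-.197,-.03,.031),tab=(-.183,.076,.047)).items():
    print(k,lp(s,s[3],p).round(3),hp(s,p).round(3),proj(C['top'],lp(s,s[3],p)).round(1),proj(C['side'],lp(s,s[3],p)).round(1))
# bystanders rough
for k,u,z in[('tape',(387,227),.048),('bottle',(412,269),.1),('house',(195,198),.07),('foam',(157,260),.04)]: print(k,onz(C['top'],*u,z).round(3))
E
```

```text
[array([0.46710792, 0.17839307, 0.112     ]), array([ 0.45581025, -0.13025343,  0.112     ])] 0.3088532006280795
[ 0.70686627  0.01450695 -0.04680645  0.9764602 ] [[-0.7 -1.1]
 [ 1.  -0.6]
 [-0.3 -0.1]
 [-0.1  0.1]
 [-1.3 -1.1]
 [-0.7  1.9]]
[array([0.47438147, 0.18056663, 0.112     ]), array([ 0.45987677, -0.12909385,  0.112     ])]
edge [ 0.573 -0.089  0.317] [ 0.467 -0.084  0.124] [342.7 199.8] [282.5 175.4]
grip [ 0.621 -0.012  0.302] [ 0.509 -0.006  0.152] [304.  177.7] [292.8 164.2]
tab [0.647 0.093 0.299] [0.528 0.099 0.168] [253.5 165.1] [291.3 146.8]
tape [ 0.556 -0.226  0.048]
bottle [ 0.448 -0.276  0.1  ]
house [0.62  0.264 0.07 ]
foam [0.462 0.361 0.04 ]
```

>>> {"op": "apply_moves", "data": {
  "deltas": [
    [255,2,-3.2,2,0,0,-0.124],
    [255,2,-3.2,2,0,0,-0.124],
    [255,2,-3.2,2,0,0,-0.124],
    [255,2,-3.2,2,0,0,-0.124],
    [255,2,-3.2,2,0,0,-0.124],
    [255,2,-3.2,2,0,0,-0.124],
    [255,2,-3.2,2,0,0,-0.124],
    [255,2,-3.2,2,0,0,-0.124],
    [255,2,-3.2,2,0,0,-0.124],
    [255,2,-3.2,2,0,0,-0.124]
  ]
}}

```text
time_s: 1.1
ee_pos: [0.4002, 0.1909, 0.4312]
eef_rot: [-3.141, 0.0, 1.525]
force: [0.1, 0.5, -0.2]
grip_width: 0.017
grip_force: 0.0
```

```bash
python3 - <<'E'
from h import *
s=np.load('s.npy');s[0]-=.003;s[2]=-.043
for a in[1.1,.976,.87,.76,.65,.54,.43,.32,.22,.12,.05,.02,0,-.01]:
    p=lp(s,a,(-.232,-.115,.003));print(a,((p+[.0125,0,.025])*100).round(1))
E
```

```text
1.1 [60.9 -9.6 35.4]
0.976 [58.4 -9.5 34. ]
0.87 [56.4 -9.4 32.5]
0.76 [54.5 -9.3 30.8]
0.65 [52.9 -9.3 28.9]
0.54 [51.4 -9.2 26.8]
0.43 [50.2 -9.1 24.5]
0.32 [49.2 -9.1 22.2]
0.22 [48.6 -9.1 20. ]
0.12 [48.2 -9.1 17.7]
0.05 [48.  -9.  16.1]
0.02 [48.  -9.  15.4]
0 [48.  -9.  14.9]
-0.01 [48.  -9.  14.7]
```

>>> {"op": "apply_moves", "data": {
  "deltas": [
    [255,2.3,-3.6,-0.3,0,0,0],
    [255,2.3,-3.6,-0.3,0,0,0],
    [255,2.3,-3.6,-0.3,0,0,0],
    [255,2.3,-3.6,-0.3,0,0,0],
    [255,2.3,-3.6,-0.3,0,0,0],
    [255,2.3,-3.5,-0.3,0,0,0],
    [255,2.3,-3.5,-0.3,0,0,0],
    [255,2.3,-3.5,-0.3,0,0,0],
    [255,0,0,-1.7,0,0,0],
    [255,0,0,-1.5,0,0,0]
  ]
}}

```text
time_s: 2.1
ee_pos: [0.5841, -0.0938, 0.3726]
eef_rot: [-3.14, -0.0, 1.528]
force: [-0.3, 0.1, -0.6]
grip_width: 0.0004
grip_force: 0.0
```

>>> {"op": "apply_moves", "data": {
  "deltas": [
    [255,0,0,-1,0,0,0],
    [255,0,0,-1,0,0,0],
    [255,-1,0,-0.7,0,0,0],
    [255,-1,0,-0.8,0,0,0],
    [255,-1,0,-0.8,0,0,0],
    [255,-0.9,0,-0.9,0,0,0]
  ]
}}

```text
time_s: 2.7
ee_pos: [0.5446, -0.0922, 0.3228]
eef_rot: [3.14, 0.0, 1.53]
force: [0.3, 0.2, 3.1]
grip_width: 0.0003
grip_force: 1.1
```

>>> {"op": "apply_moves", "data": {
  "deltas": [
    [255,0,0,-0.8,0,0,0],
    [255,0,0,-0.8,0,0,0],
    [255,-0.8,0,-1,0,0,0],
    [255,-0.8,0,-1,0,0,0],
    [255,-0.7,0,-1,0,0,0],
    [255,-0.7,0,-1,0,0,0],
    [255,-0.6,0,-1.1,0,0,0],
    [255,-0.6,0,-1.1,0,0,0]
  ]
}}

```text
time_s: 3.5
ee_pos: [0.503, -0.0924, 0.2438]
eef_rot: [3.141, -0.0, 1.53]
force: [1.5, 0.4, 0.9]
grip_width: 0.0004
grip_force: 0.7
```

>>> {"op": "apply_moves", "data": {
  "deltas": [
    [255,-0.5,0,-1.2,0,0,0],
    [255,-0.5,0,-1.1,0,0,0],
    [255,-0.3,0,-1.1,0,0,0],
    [255,-0.3,0,-1.1,0,0,0],
    [255,-0.2,0,-1.1,0,0,0],
    [255,-0.2,0,-1.1,0,0,0],
    [255,-0.1,0,-0.8,0,0,0],
    [255,0,0,-0.8,0,0,0]
  ]
}}

```text
time_s: 4.3
ee_pos: [0.4817, -0.0926, 0.1608]
eef_rot: [-3.141, 0.0, 1.53]
force: [0.1, -0.8, 0.8]
grip_width: 0.0007
grip_force: 0.4
```

>>> {"op": "apply_moves", "data": {
  "deltas": [
    [255,0,0,-0.4,0,0,0],
    [255,0,0,-0.4,0,0,0],
    [255,0,0,-0.3,0,0,0],
    [255,0,0,-0.2,0,0,0],
    [255,0,0,0,0,0,0]
  ]
}}

```text
time_s: 4.8
ee_pos: [0.4818, -0.0926, 0.1491]
eef_rot: [3.142, 0.0, 1.53]
force: [-5.6, 0.9, 8.6]
grip_width: 0.0002
grip_force: 4.3
```

>>> {"op": "apply_moves", "data": {
  "deltas": [
    [255,0,0,-0.2,0,0,0],
    [255,0,0,-0.1,0,0,0],
    [255,0,0,0,0,0,0]
  ]
}}

```text
time_s: 5.1
ee_pos: [0.4819, -0.0927, 0.148]
eef_rot: [3.14, 0.001, 1.53]
force: [-17.0, 2.5, 33.7]
grip_width: 0.0005
grip_force: 16.6
```

>>> {"op": "apply_moves", "data": {
  "deltas": [
    [255,0,0,4,0,0,0],
    [255,0,0,4,0,0,0],
    [255,0,0,4,0,0,0],
    [130,-2,0,3,0,0,0],
    [130,-4,0,0,0,0,0],
    [130,-4,0,0,0,0,0]
  ]
}}

```text
time_s: 5.7
ee_pos: [0.3809, -0.0925, 0.2959]
eef_rot: [3.14, 0.0, 1.53]
force: [-0.5, -0.3, 0.9]
grip_width: 0.021
grip_force: 0.0
```

```bash
python3 - <<'E'
from h import *
T=snap('top','top1.png');S=snap('side','side1.png')
a=cv2.resize(T['img'][150:280,195:385,::-1],None,fx=4,fy=4,interpolation=2)
cv2.imwrite('pics/c3.png',a)
b=cv2.resize(S['img'][150:290,205:355,::-1],None,fx=4,fy=4,interpolation=2)
cv2.imwrite('pics/c4.png',b)
s=np.load('s.npy')
for a in(0,.02):
  for p in[(-.25,.16,.003),(-.25,-.16,.003),(-.197,-.03,.045),(-.183,.076,.061)]:print(a,p,proj(T,lp(s,a,p)).round(1),proj(S,lp(s,a,p)).round(1))
E
```

```text
0 (-0.25, 0.16, 0.003) [219.3 258.1] [225.  193.4]
0 (-0.25, -0.16, 0.003) [354.  266.9] [239.5 258.7]
0 (-0.197, -0.03, 0.045) [300.4 239.2] [251.5 213.6]
0 (-0.183, 0.076, 0.061) [254.2 229.4] [250.2 188.2]
0.02 (-0.25, 0.16, 0.003) [218.9 257.9] [224.9 192. ]
0.02 (-0.25, -0.16, 0.003) [354.2 266.7] [239.4 257.2]
0.02 (-0.197, -0.03, 0.045) [300.4 238.6] [251.8 212.4]
0.02 (-0.183, 0.076, 0.061) [254.1 228.6] [250.6 187.1]
```

View pics/c3.png

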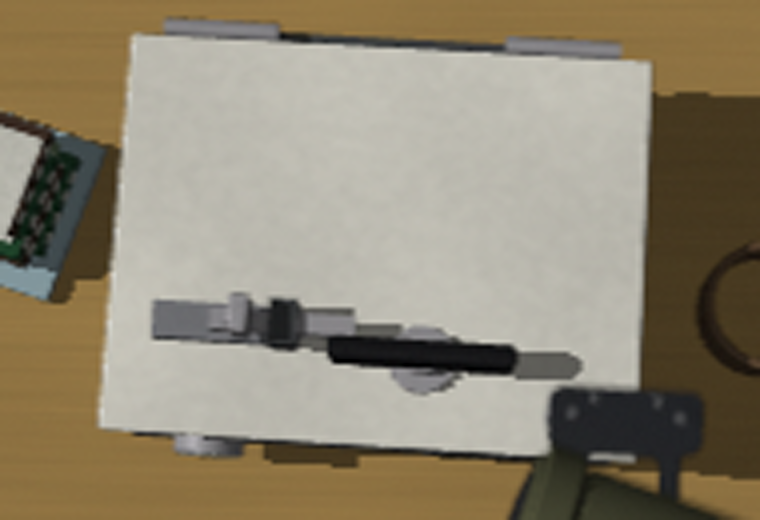

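View pics/c4.png

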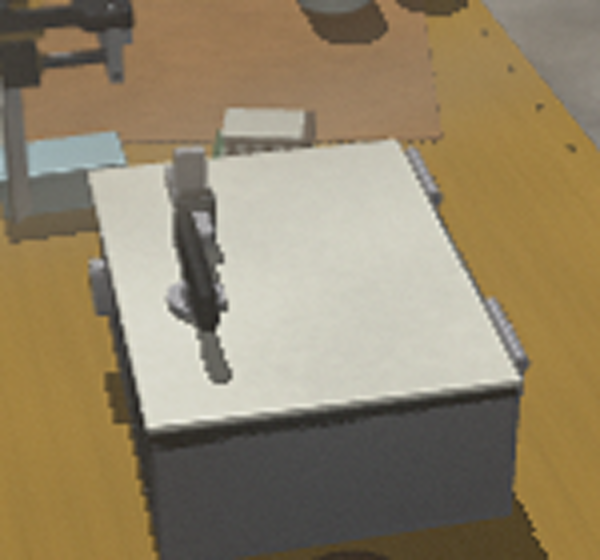

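>>> {"op": "apply_moves", "data": {
  "deltas": [
    [130,2.4,3.2,0,0,0,0],
    [130,2.4,3.2,0,0,0,0],
    [130,2.4,3.2,0,0,0,0],
    [130,2.5,3.2,-1.6,0,0,0],
    [130,2.5,3.2,-2,0,0,0],
    [130,2.5,3.2,-2,0,0,0],
    [130,0,0,-1.7,0,0,0],
    [130,0,0,-1.8,0,0,0],
    [130,0,0,-1.7,0,0,0],
    [130,0,0,0,0,0,0]
  ],
  "grip_force": 15
}}

```text
time_s: 6.8
ee_pos: [0.5284, 0.0996, 0.1851]
eef_rot: [-3.138, 0.001, 1.53]
force: [-0.3, 0.1, 0.0]
grip_width: 0.0462
grip_force: 0.0
```

>>> {"op": "apply_moves", "data": {
  "deltas": [
    [255,0,0,0,0,0,0],
    [255,0,0,0,0,0,0],
    [255,0,0,0,0,0,0],
    [255,0,0,0,0,0,0],
    [255,0,0,0,0,0,0]
  ]
}}

```text
time_s: 7.3
ee_pos: [0.531, 0.0993, 0.1886]
eef_rot: [3.135, -0.001, 1.529]
force: [16.8, -1.0, -5.8]
grip_width: 0.0218
grip_force: 15.0
```

>>> {"op": "apply_moves", "data": {
  "deltas": [
    [255,0.3,0,0.2,0,0,0],
    [255,0,0.6,0,0,0,0],
    [255,0,0.6,0,0,0,0],
    [255,0,0.6,0,0,0,0],
    [255,0.1,0.6,0,0,0,0],
    [255,0,0.6,0,0,0,0],
    [255,0.1,0.5,0,0,0,0],
    [255,0,0,0,0,0,0]
  ]
}}

```text
time_s: 8.1
ee_pos: [0.5337, 0.1348, 0.1895]
eef_rot: [-3.141, 0.001, 1.53]
force: [0.7, -1.9, -3.7]
grip_width: 0.0222
grip_force: 15.0
```

>>> {"op": "apply_moves", "data": {
  "deltas": [
    [130,0,0,0,0,0,0],
    [130,0,0,0,0,0,0],
    [130,0,0,0,0,0,0],
    [130,0,0,3.5,0,0,0],
    [130,0,0,3.5,0,0,0],
    [130,-0.5,-3.5,0,0,0,0],
    [130,-0.5,-3.5,0,0,0,0],
    [130,-0.6,-3.5,0,0,0,0],
    [130,-0.6,-3.6,0,0,0,0],
    [130,0,0,0,0,0,0]
  ]
}}

```text
time_s: 9.1
ee_pos: [0.5113, -0.0096, 0.2598]
eef_rot: [3.141, 0.0, 1.526]
force: [-0.5, 0.1, -0.0]
grip_width: 0.0462
grip_force: 0.0
```

```bash
python3 - <<'E'
from h import *
S=snap('side','side2.png');print(ctrl.get_obs()['ee_pos'])
cv2.imwrite('pics/c5.png',cv2.resize(S['img'][120:280,190:350,::-1],None,fx=3.7,fy=3.7,interpolation=2))
E
```

```text
[ 0.51164312 -0.00796474  0.25979933]
```

View pics/c5.png

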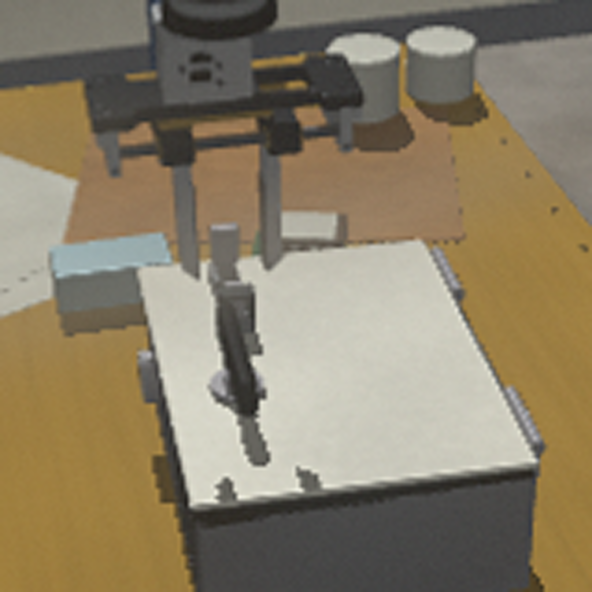

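>>> {"op": "apply_moves", "data": {
  "deltas": [
    [130,0,0.1,-3,0,0,0],
    [130,0,0,-2.5,0,0,0],
    [130,0,0,-1.8,0,0,0],
    [130,0,0,-1.6,0,0,0],
    [130,0,0,0,0,0,0],
    [255,0,0,0,0,0,0],
    [255,0,0,0,0,0,0],
    [255,0,0,0,0,0,0],
    [255,0,0,0,0,0,0],
    [255,0,0,0,0,0,0]
  ],
  "grip_force": 30
}}

```text
time_s: 10.15
ee_pos: [0.5128, -0.0056, 0.171]
eef_rot: [3.139, -0.0, 1.53]
force: [9.1, 0.7, -1.6]
grip_width: 0.0139
grip_force: 30.0
```

Gripped (13.9 mm). Turn clockwise, with a slight x correction.

>>> {"op": "apply_moves", "data": {
  "deltas": [
    [255,0.1,0,0,0,0,-0.1],
    [255,0,0,0,0,0,-0.1],
    [255,0,0,0,0,0,-0.1],
    [255,0,0,0,0,0,-0.1],
    [255,0,0,0,0,0,-0.1],
    [255,0,0,0,0,0,-0.1],
    [255,0,0,0,0,0,-0.1]
  ]
}}

```text
time_s: 10.85
ee_pos: [0.5123, -0.0053, 0.1706]
eef_rot: [-3.14, 0.001, 0.826]
force: [-4.8, 2.4, 4.2]
grip_width: 0.0139
grip_force: 30.0
```

>>> {"op": "apply_moves", "data": {
  "deltas": [
    [255,0,0,-0.1,0,0,-0.1],
    [255,0,0,0,0,0,-0.1],
    [255,0,0,-0.1,0,0,-0.1],
    [255,0,0,0,0,0,-0.1],
    [255,0,0,-0.1,0,0,-0.1],
    [255,0,0,0,0,0,-0.1],
    [255,0,0,0,0,0,-0.1],
    [255,0,0,0,0,0,-0.05],
    [255,0,0,0,0,0,0]
  ]
}}

```text
time_s: 11.75
ee_pos: [0.5116, -0.0047, 0.1673]
eef_rot: [-3.14, 0.003, 0.078]
force: [-11.4, 6.1, 4.5]
grip_width: 0.0141
grip_force: 30.0
```

```bash
python3 -c "
from h import *
o=ctrl.get_obs();print(o['moment'],o['force'],o['eef_rot'],o['qpos'])"
```

```text
[ 1.18473948  1.96105005 -0.07184557] [-11.4328626    6.05642423   4.46368697] [-3.13970699  0.00328168  0.07828212] [-8.14145382e-02  2.79551675e-01  1.70143638e+00  1.45878957e-03
  1.16414477e+00  1.41052339e+00]
```

>>> {"op": "apply_moves", "data": {
  "deltas": [
    [255,0,0,0,0,0,-0.04],
    [255,0,0,0,0,0,-0.04],
    [255,0,0,0,0,0,0]
  ]
}}

```text
time_s: 12.05
ee_pos: [0.5117, -0.0047, 0.1673]
eef_rot: [-3.14, 0.003, -0.0]
force: [-9.1, 6.9, 3.4]
grip_width: 0.0145
grip_force: 31.5
```

```bash
python3 -c "
from h import *
o=ctrl.get_obs();print(o['moment'],o['force'],o['eef_rot'])"
```

```text
[1.33776959 1.83341729 0.67649586] [-9.09416237  6.91855903  3.38591215] [-3.14015768e+00  3.08736719e-03 -4.33304754e-04]
```

>>> {"op": "apply_moves", "data": {
  "deltas": [
    [255,0,0,0,0,0,0.03],
    [130,0,0,0,0,0,0],
    [130,0,0,0,0,0,0],
    [130,0,0,0,0,0,0],
    [130,0,0,3,0,0,0],
    [130,0,0,4,0,0,0],
    [130,0,0,4,0,0,0],
    [130,-4,0,2,0,0,0],
    [130,-5,0,0,0,0,0],
    [130,-5,0,0,0,0,0]
  ]
}}

```text
time_s: 13.05
ee_pos: [0.3713, -0.0056, 0.2975]
eef_rot: [3.141, -0.001, 0.029]
force: [0.5, 0.0, 1.3]
grip_width: 0.0462
grip_force: 0.0
```

```bash
python3 - <<'E'
from h import *
T=snap('top','top3.png');S=snap('side','side3.png')
a=cv2.resize(T['img'][150:280,195:385,::-1],(560,383),interpolation=2);b=cv2.resize(S['img'][150:290,205:355,::-1],(234,218),interpolation=2)
o=np.zeros((383,796,3),np.uint8);o[:,:560]=a;o[:218,560:794]=b;cv2.imwrite('pics/c6.png',o)
print(ctrl.get_obs()['ee_pos'],ctrl.get_obs()['force'])
E
```

```text
[ 0.36907427 -0.00546709  0.29824024] [0.19236075 0.03974304 0.39007411]
```

View pics/c6.png

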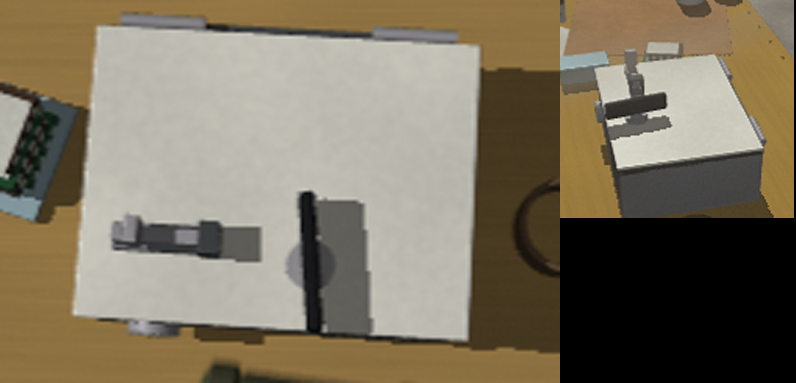

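The last picture shows the bar lying front to rear at about (310,262) and the catch fully back at about (125,230). The lid is shut and the arm is clear of everything.

```bash
python3 -c "
from station import ctrl
print(ctrl.hand_in())"
```

```text
the job is handed in; nothing more can be done
None
```

I lowered the lid gently, slid the catch about 35 mm back, and turned the T-handle clockwise to its end stop. I then handed the job in at about 13 s; the hand-in gave no verdict, and I had no direct reading of the lid's final angle.

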